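# Close the walnut jar: insert lid, then screw band

### The job

Close the open jar of walnuts that stands in the jar clamp: first seat the loose steel lid fully in the jar's mouth and let go of it, then put the screw band squarely over it and screw it on clockwise until it is hand-snug and presses the lid down on its seal. The jar is glass, so be gentle and do not force or overtighten anything, and leave the other things on the worktop where they are.

Things in the scene. Friction and masses are not known exactly. Their poses are not given: they have to be found in the camera images.
- jar_mouth (a point): Centre of the open mouth of the glass jar of walnuts, level with its rim, which is 132 mm above the worktop; z up along the jar's axis. The mouth is 47 mm across inside; the straight neck is 54 mm across outside and 22 mm tall below the rim, over a sloping shoulder. The glass chips if its rim is loaded with more than about 45 N.
- jar: The jar, 73 mm across, 118 mm tall, upright and held fast so that it cannot turn; origin at the centre of its underside, 14 mm above the worktop. The outside of the neck has a right-hand quick thread of three starts, crests 60 mm across, 18 mm of advance per full turn; where the threads start is not marked.
- clamp: White one-hand jar clamp fixed to the worktop; origin under the jar's axis. Base 190 x 120 mm (80 mm to -x, 110 mm to +x of the origin, 14 mm high), jaws up to 54 mm high, a screw knob along +x out to 148 mm from the origin, 51 mm high.
- lid_center (a point): Centre (half-way up) of the loose steel insert lid, a disk 23 mm tall that lies right way up; z up along its axis. From the bottom: plug 45 mm across with a tapered foot (0 to 7 mm), flange 53 mm across (7 to 11 mm), in the middle a knob. About 0.1 kg. Seated in the mouth, this point is 7.5 mm above jar_mouth; screwed down snugly 0.3 to 1.2 mm lower.
- lid_knob (a point): Centre of the lid's round knob, 22 mm across and 12 mm tall, standing on the flange; 5.5 mm above lid_center. Hold the lid by it.
- seal: Black silicone ring under the lid's flange, 52 mm across; origin at the centre of its underside, 4 mm above the lid's bottom. It lies on the jar's rim all round when the lid is seated. It gives 1 mm per 20 N and bottoms after 1.5 mm.
- band_center (a point): Centre (half-way up) of the loose aluminium screw band, a ring 66 mm across and 22 mm tall with knurled wall, lying lip up; z up. About 0.06 kg. It goes over the seated lid and is turned clockwise seen from above, by grasping its outside again and again; it goes down 18 mm per turn. Set level on the neck it rests on the threads with this point 0 to 6 mm above jar_mouth.
- band_lip (a point): Centre of the band's top face, 11 mm above band_center, in the middle of the 44 mm hole through which the lid's knob passes. The inward lip is 2 mm thick; three thread lugs sit inside near the lower edge. Up to a third of a turn runs free before the lugs go under the threads; the lip meets the lid when band_center is about 2 mm below jar_mouth.
- band: The same band, origin at the centre of its lower edge. With the lip on the lid the seal gives and the turning moment rises over about a twelfth of a turn: 0.3 to 0.7 N m while turning is hand-snug, 1 N m or more bottoms the seal and endangers the glass; stopped, it falls at once to 0.13 to 0.3. Yield downwards with the band, do not press it. The thread holds by friction when let go.
- glass1: Bystander: an upturned glass tea glass, 54 mm across, 88 mm tall; origin at the centre of its underside.
- glass2: Bystander: a second upturned tea glass, the same.
- glass3: Bystander: a third upturned tea glass, the same.
- saucers: Bystander: a stack of three glass saucers, 108 mm across, 29 mm tall; origin at the centre of its underside.
- full_jar: Bystander: another jar of the same kind, already closed, 73 mm across, 135 mm tall; origin at the centre of its underside.
- teaspoon: Bystander: a steel teaspoon, 140 mm long, lying along its x axis.
Things that resemble listed ones, but are neither listed nor needed, are in the scene too. Leave any purple or turquoise look-alike of the band alone.

How it is judged (in metres and radians):
On the way, in this order (a step that is already met when the one before it is completed fails the run):
1. the lid lies level and fully seated in the jar's mouth, let go, before the band is over it (horizontal distance between lid_center and jar_mouth below 0.003 m and z of lid_center in the frame of jar_mouth between 0.004 and 0.0092 m and angle between the z axis of lid_center and the z axis of jar_mouth, either way round below 0.05 rad and angle between lid_center's own z axis and vertical below 0.3 rad and contact force between the fingers and lid below 0.1 N and distance between band_center and jar_mouth above 0.05 m), for 0.2 s.
2. the band sits squarely over the seated lid on the jar's neck (horizontal distance between each of lid_center, band_center and jar_mouth below 0.003 m and z of lid_center in the frame of jar_mouth between 0.004 and 0.0092 m and angle between the z axis of lid_center and the z axis of jar_mouth, either way round below 0.05 rad and angle between each of lid_center, band_center's own z axis and vertical below 0.3 rad and angle between the z axis of band_center and the z axis of jar_mouth, either way round below 0.07 rad and z of band_center in the frame of jar_mouth below 0.008 m), for 0.1 s.
At the end, for the whole second after the job is handed in: The lid is seated level in the mouth (within 3 mm of its axis), the band is screwed down squarely over it (within 3 mm of the jar's axis and 4 degrees of level, its middle at least 1 mm below the rim) and by itself keeps pressing the lid down with more than 5 N; both are at rest and nothing is held (horizontal distance between each of lid_center, band_center and jar_mouth below 0.003 m and z of lid_center in the frame of jar_mouth between 0.004 and 0.0092 m and angle between the z axis of lid_center and the z axis of jar_mouth, either way round below 0.05 rad and angle between each of lid_center, band_center's own z axis and vertical below 0.3 rad and angle between the z axis of band_center and the z axis of jar_mouth, either way round below 0.07 rad and z of band_center in the frame of jar_mouth below -0.001 m and contact force between band and lid above 5 N and linear speed of band below 0.01 m/s and angular speed of band below 0.05 rad/s); the robot touches nothing.
It fails at once if the glass rim is loaded with more than 45 N by the lid (contact force between lid and jar above 45 N).
It fails at once if a tea glass, the saucers, the closed jar or the teaspoon is moved more than 30 mm (distance of any of glass1, glass2, glass3, saucers, full_jar, teaspoon from where it was at the start of the episode above 0.03 m).
It also fails if it takes over 72 s, if anything falls off the work surface, if the arm or the gripper's body presses on something with over 40 N, if the wrist force passes 120 N, or if a joint passes its speed limit or range.

### The arm

A 6-joint arm with a two-finger parallel gripper is mounted at the origin on the work surface. World frame = base frame: x ahead of the robot, y to its left, z up, the work surface at z = 0. Lengths are in m, angles in degrees, forces in N, time in s.
With the tool pointing down it reaches from about 0.25 to 0.725 m from the base axis. Payload 9.7 kg.
Tool frame: the origin (TCP) lies on the centre line of the jaws, within the pads' length; the fingertips stand 22 mm ahead of it and the grasp point (between the pads) lies 3 mm ahead of it; z points along the fingers, y is the direction in which the jaws open and shut (so a half turn about z gives the same grasp; the last joint's range is limited). The gripper opens to 85 mm and grips with 20 to 120 N. Pads are 22 mm wide; open, the fingers measure 114 mm over their backs; the gripper's body (76 mm by 85 mm) begins 54 mm behind the grasp point. The pads swing forward as they close: fully open they stand 13 mm farther back than shut.
Start: joints at [66.921, 4.979, 10.078, 95.1, 0, 90], TCP at [0.216, 0.506, 0.253] pointing down, gripper open.
Joint ranges: [-179.16, 179.16], [-48.56, 103.87], [-65.8, 70.77], [-126.05, 130.52], [-82.76, 87.17], [-180, 180]. Speed limits (degrees/s): [127.2, 127.2, 147.25, 180, 180, 180].

### API

Orientations are given as [roll, pitch, yaw] about the fixed x, y, z axes, in that order (R = Rz(yaw) Ry(pitch) Rx(roll)).
In Python, from workcell import get_obs, camera, camera_params, job_done gives the robot as it stands.
- The arm moves only by the tool servo_tool, never from a script. Its argument "steps" is a list of rows, each an object of numbers: "x", "y", "z": the shift along the world's x, y, z in mm; "yaw": the turn about the world's z in degrees. A call has 1 to 12 rows; each row is the pose to reach, as a shift and turn from the pose measured when the call began; what a row does not reach only later rows make up. A row lasts 1/8 s, in which the tool goes at most 62.5 mm and 10.7 degrees, less where a joint would pass 70% of its speed; a pose out of reach is approached as far as the arm can. A call with a gripper value outside its range is refused whole. "grip" is the finger opening in mm, from 0 to 85.4, set as the call begins (left out, the last holds). The fingers move at their own pace and stop on an object; "grip_force" is the grip in N (left out, the last holds). Time passes only in rows, so rows that repeat a pose let the fingers close. It gives the time, the measured TCP pose, the force and the opening at its end, in the units of the state.
- get_obs(): the state, without advancing time (a new reading comes with each control period).
- camera(name): name is "side" or "top"; returns (picture, depth): 384x512x3 uint8, red, green, blue; 384x512 float32, m along the optical axis (not along the pixel's ray), 0 where there is no reading.
- camera_params(name): a dict with "intrinsics" (3x3 intrinsics, pixels), "rvec" (rotation vector, rad) and "tvec" (3), from world to camera coordinates, as OpenCV has them. Camera axes: x right, y down, z forward; pixel columns grow to the right and rows downward; lengths in m; the calibration is good to about 2 mm. A picture is of the moment at which its call begins. camera_params takes no time and is no camera call.
- job_done(): hands the job in, once; it reports no verdict.
The state is a dict: "time": time; "q": joint angles; "qd": joint speeds; "joint_efforts": joint torques, N m; "ee_pos": TCP position; "tcp_rot": TCP orientation; "wrist_force": force on the tool from outside, world axes, zero at the start; "torque": the same for the moment, N m; "opening": finger opening in m.
Only numpy, scipy, OpenCV 4.12 (cv2) and the standard library are available. Lean on these libraries where they do the work, as an engineer would, in place of code of your own. Each camera call takes 0.05 s, during which the arm holds its last target.

## Working session

There is one attempt and no reset: what is moved stays moved. The work goes in short steps, Python scripts to look and compute and a tool call to move; the robot and the scene stay as the last step left them, time stands still between calls to the robot, and variables do not carry over. Pictures are saved under pics/ and viewed, and the job is handed in when it is done.

Besides the shell and the picture viewer there is one more tool, called after "Emit:" in YAML: its name, and indented under it one key for each argument. servo_tool: Moves the arm, as the interface text tells. Its arguments: {"type":"object","properties":{"steps":{"type":"array"},"grip":{"type":"number"},"grip_force":{"type":"number"}},"required":["steps"]}

```bash
mkdir -p pics; ls
cat > h.py <<'E'
import numpy as np, cv2
from workcell import get_obs, camera, camera_params, job_done
def P(n):
    p=camera_params(n); R=cv2.Rodrigues(np.array(p["rvec"],float))[0]
    return np.array(p["intrinsics"],float),R,np.array(p["tvec"],float).ravel()
def ray(n,uv,z):
    K,R,t=P(n); uv=np.atleast_2d(np.array(uv,float))
    d=np.c_[uv,np.ones(len(uv))]@np.linalg.inv(K).T@R; c=-R.T@t
    return c+d*((z-c[2])/d[:,2])[:,None]
def cloud(n,depth):
    K,R,t=P(n); v,u=np.indices(depth.shape)
    p=np.stack([u,v,np.ones_like(u)],-1)@np.linalg.inv(K).T*depth[...,None]
    return (p-t)@R
def proj(n,X):
    K,R,t=P(n); q=(np.atleast_2d(X)@R.T+t)@K.T; return q[:,:2]/q[:,2:]
def save(f,im): cv2.imwrite("pics/"+f,cv2.cvtColor(im,cv2.COLOR_RGB2BGR))
E
python3 - <<'E'
from h import *
for n in("top","side"):
    a,d=camera(n); save(n+"0.png",a); np.savez("pics/"+n+"0.npz",a=a,d=d)
    K,R,t=P(n); print(n,-R.T@t,R[2],K[0,0])
o=get_obs(); print(o)
E
```

```text
pics
top [0.45744735 0.02077233 1.36551201] [ 8.34799210e-02  1.28536617e-04 -9.96509451e-01] 492.7685216702139
side [ 0.36883976 -0.79120961  0.94182128] [ 0.14453409  0.68371482 -0.71529291] 354.21469606821915
{'time': 0.1, 'q': array([6.69215512e+01, 5.00867236e+00, 1.00376846e+01, 9.50973226e+01,
       1.62015597e-03, 8.99999138e+01]), 'qd': array([-0.10375392,  0.02796957,  0.10039601,  0.05187008, -0.02857984,
       -0.05105905]), 'joint_efforts': array([-1.27655327e-03, -5.21560550e+01,  4.65655339e+01,  1.60029758e-02,
       -8.64862341e-05, -2.06377405e-05]), 'ee_pos': array([0.2155217 , 0.50582965, 0.25263526]), 'tcp_rot': array([-1.79931690e+02, -1.62025764e-03,  1.56921635e+02]), 'wrist_force': array([-0.6860662 ,  0.23588843,  0.32091546]), 'torque': array([0.00550324, 0.02542539, 0.0059546 ]), 'opening': 0.08533066218269307}
```

View pics/top0.png

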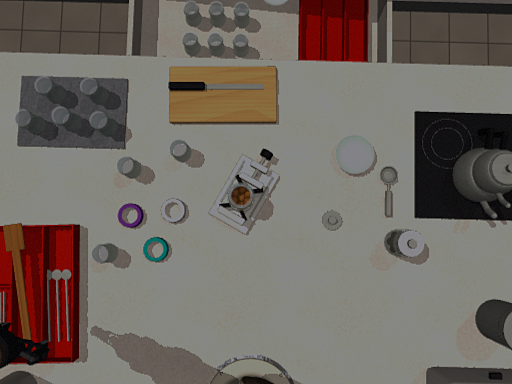

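View pics/side0.png

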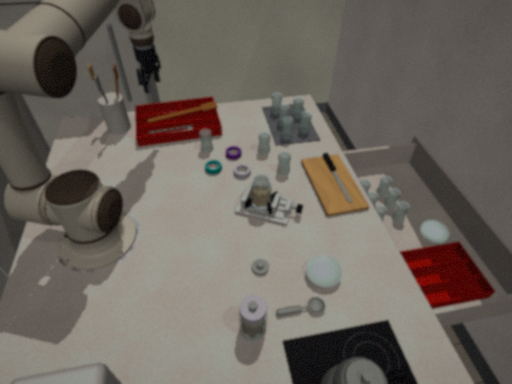

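The top view shows the open jar in the clamp at (241,196) and a small steel disk at (332,220). There are three rings: silver at (174,210), purple at (130,215) and turquoise at (156,250). The closed jar is at (408,243).
- Lid candidates: the disk at (332,220) or the closed jar's top at (410,243). I choose the loose disk.
- Band candidates: the three rings. I choose the silver one.

Run:
```python
from h import *
Z=np.load("pics/top0.npz"); a,d=Z["a"],Z["d"]
def crop(c,s=26): 
    u,v=c; return cv2.resize(a[v-s:v+s,u-s:u+s],(390,390),interpolation=cv2.INTER_NEAREST)
save("crops.png",np.hstack([crop((332,220)),crop((174,210))])); save("crops2.png",np.hstack([crop((243,190),44)]))
W=cloud("top",d)
for nm,c in dict(lid=(332,220),band=(174,210),jar=(241,196),full=(408,243)).items():
    u,v=c; w=W[v-22:v+22,u-22:u+22].reshape(-1,3)
    print(nm,W[v,u].round(4))
    h=np.histogram(w[:,2],bins=np.arange(-.01,.16,.004)); print([(round(float(b),3),int(n)) for n,b in zip(*h) if n])
```

```text
lid [ 0.4976 -0.2076  0.0249]
[(-0.01, 23), (-0.006, 294), (-0.002, 794), (0.002, 475), (0.006, 104), (0.01, 148), (0.014, 42), (0.018, 15), (0.022, 24), (0.026, 12), (0.03, 1)]
band [0.5137 0.2262 0.0008]
[(-0.01, 9), (-0.006, 259), (-0.002, 842), (0.002, 485), (0.006, 67), (0.01, 5), (0.014, 21), (0.018, 88), (0.022, 122), (0.026, 28), (0.03, 2)]
jar [0.5512 0.0405 0.0901]
[(-0.01, 1), (-0.006, 28), (-0.002, 73), (0.002, 57), (0.006, 33), (0.01, 224), (0.014, 323), (0.018, 98), (0.022, 13), (0.026, 5), (0.03, 5), (0.034, 12), (0.038, 14), (0.042, 12), (0.046, 47), (0.05, 191), (0.054, 142), (0.058, 18), (0.062, 2), (0.066, 3), (0.07, 2), (0.074, 9), (0.078, 32), (0.082, 92), (0.086, 92), (0.09, 40), (0.094, 25), (0.098, 41), (0.102, 70), (0.106, 34), (0.11, 3), (0.114, 2), (0.118, 4), (0.122, 16), (0.126, 61), (0.13, 79), (0.134, 28), (0.138, 1)]
full [ 0.4426 -0.3782  0.1364]
[(-0.01, 19), (-0.006, 173), (-0.002, 511), (0.002, 294), (0.006, 29), (0.01, 5), (0.014, 6), (0.018, 9), (0.022, 5), (0.026, 10), (0.03, 15), (0.034, 8), (0.038, 12), (0.042, 9), (0.046, 10), (0.05, 17), (0.054, 10), (0.058, 9), (0.062, 10), (0.066, 18), (0.07, 8), (0.074, 13), (0.078, 20), (0.082, 28), (0.086, 35), (0.09, 26), (0.094, 5), (0.102, 3), (0.106, 16), (0.11, 15), (0.114, 26), (0.118, 175), (0.122, 268), (0.126, 54), (0.13, 20), (0.134, 30), (0.138, 7)]
```

View pics/crops.png

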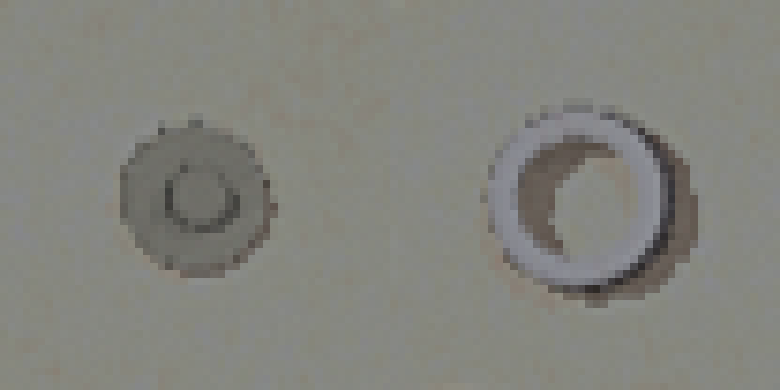

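View pics/crops2.png

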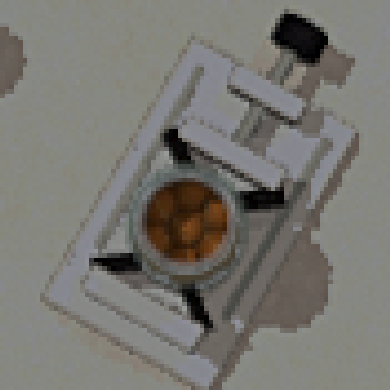

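The crops confirm the choice: the left one is a steel disk with a central knob, and the right one is a silver ring lying lip up. Next I measure centres by circle fits in both views.

```bash
cat >> h.py <<'E'
def circ(p):
    p=np.asarray(p)[:,:2]; keep=np.ones(len(p),bool)
    for _ in range(4):
        A=np.c_[2*p,np.ones(len(p))]; s=np.linalg.lstsq(A[keep],(p**2).sum(1)[keep],rcond=None)[0]
        r=np.sqrt(s[2]+s[0]**2+s[1]**2); e=np.abs(np.hypot(*(p-s[:2]).T)-r); keep=e<max(2*np.median(e),5e-4)
    return s[:2].round(4),round(r*2000,1),round(float(e[keep].mean()*1000),2),int(keep.sum())
E
python3 - <<'E'
from h import *
T=np.load("pics/top0.npz");S=np.load("pics/side0.npz")
for n,D in(("top",T),("side",S)):
    a,d=D["a"],D["d"]; W=cloud(n,d)
    for nm,X,h,R in (("band",(.505,.225,.011),.022,.036),("lid",(.495,-.208,.0115),.011,.030),("jar",(.551,.04,.132),.132,.036),("full",(.437,-.367,.122),.122,.04)):
        c=proj(n,X)[0].round().astype(int)
        w=W.reshape(-1,3); near=(np.hypot(w[:,0]-X[0],w[:,1]-X[1])<R+.012).reshape(d.shape)
        print(n,nm,c,"rgb",a[c[1],c[0]])
        m=near&(np.abs(W[...,2]-h)<.005); p=W[m]; 
        if len(p): print("  depth centroid",p.mean(0).round(4),"bbox mid",((np.percentile(p,2,0)+np.percentile(p,98,0))/2).round(4),len(p))
K=12
def up(im,c,s,k=8): return cv2.resize(im[c[1]-s:c[1]+s,c[0]-s:c[0]+s],None,fx=k,fy=k,interpolation=cv2.INTER_NEAREST)
a=S["a"]; save("sidecrops.png",np.hstack([up(a,proj("side",X)[0].round().astype(int),22,6) for X in((.495,-.208,.0115),(.505,.225,.011),(.551,.04,.12))]))
hsv=cv2.cvtColor(T["a"],cv2.COLOR_RGB2HSV)
print(hsv[210,163:186].tolist()); print(hsv[220,318:346].tolist())
E
```

```text
top band [174 213] rgb [136 137 135]
  depth centroid [0.5111 0.2266 0.0224] bbox mid [0.5122 0.227  0.022 ] 237
top lid [331 221] rgb [112 110 105]
  depth centroid [ 0.498  -0.2066  0.0113] bbox mid [ 0.498  -0.2075  0.0109] 242
top jar [241 195] rgb [84 49 18]
  depth centroid [0.549  0.0411 0.1314] bbox mid [0.5492 0.0423 0.1317] 157
top full [402 245] rgb [134 135 139]
  depth centroid [ 0.4414 -0.3866  0.1226] bbox mid [ 0.4422 -0.3866  0.1223] 468
side band [241 171] rgb [135 129 121]
  depth centroid [0.5066 0.2211 0.0203] bbox mid [0.5065 0.2241 0.0206] 95
side lid [260 265] rgb [115 116 111]
  depth centroid [ 0.4935 -0.2133  0.01  ] bbox mid [ 0.4945 -0.2104  0.0104] 165
side jar [262 179] rgb [110 113 104]
  depth centroid [0.5441 0.0374 0.1298] bbox mid [0.5443 0.0401 0.1303] 74
side full [250 298] rgb [150 145 151]
  depth centroid [ 0.4376 -0.3912  0.1215] bbox mid [ 0.4379 -0.3897  0.1216] 433
[[117, 16, 146], [120, 10, 133], [14, 38, 101], [14, 44, 99], [15, 35, 101], [13, 40, 103], [13, 46, 99], [39, 19, 135], [36, 9, 138], [40, 6, 136], [40, 17, 137], [34, 13, 135], [36, 9, 137], [35, 11, 134], [45, 11, 136], [30, 15, 134], [21, 27, 133], [28, 26, 135], [116, 13, 141], [117, 16, 145], [113, 14, 150], [143, 10, 99], [128, 19, 55]]
[[34, 15, 135], [70, 6, 137], [30, 6, 135], [24, 26, 140], [23, 21, 99], [26, 17, 106], [30, 18, 111], [26, 16, 111], [30, 15, 105], [30, 17, 105], [15, 15, 66], [30, 17, 108], [34, 16, 113], [26, 16, 111], [30, 16, 110], [30, 16, 111], [26, 18, 111], [30, 16, 114], [30, 15, 86], [30, 15, 68], [30, 19, 109], [35, 14, 111], [34, 16, 111], [15, 30, 101], [27, 20, 125], [40, 17, 138], [36, 19, 137], [34, 15, 136]]
```

View pics/sidecrops.png

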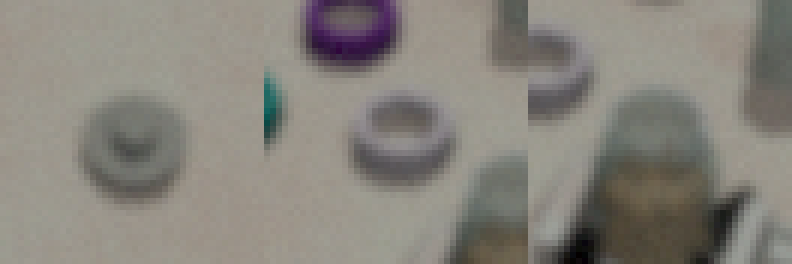

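Run:
```python
from h import *
T=np.load("pics/top0.npz");a,d=T["a"],T["d"]; hsv=cv2.cvtColor(a,cv2.COLOR_RGB2HSV).astype(int); H,S,V=hsv[...,0],hsv[...,1],hsv[...,2]; W=cloud("top",d)
vv,uu=np.indices(V.shape)
def near(c,r): return np.hypot(uu-c[0],vv-c[1])<r
def fit(nm,m,z,hull=True):
    cs,_=cv2.findContours(m.astype(np.uint8),cv2.RETR_EXTERNAL,cv2.CHAIN_APPROX_NONE); c=max(cs,key=len)
    if hull: c=cv2.convexHull(c)
    print(nm,circ(ray("top",c[:,0],z)), "px",c[:,0].mean(0))
    (u,v),r=cv2.minEnclosingCircle(c); print("   enc",ray("top",[[u,v]],z).round(4)[0])
for t in (125,130): 
    m=near((174,210),22)&(H>100)&(H<150)&(V>t)&(S>6); fit("band",m,.022)
# band lip by depth
m=near((174,210),24)&(np.abs(W[...,2]-.022)<.008); fit("band depth",m,.022); 
fit("lid",near((332,220),16)&(V<122),.011)
m=near((332,220),16)&(W[...,2]>.006);fit("lid depth",m,.011)
m=near((332,220),6)&(W[...,2]>.018);print("knob depth",W[m].mean(0).round(4),m.sum())
m=near((241,196),16)&(W[...,2]>.123)&(W[...,2]<.14);print("rim depth fit",circ(W[m])); 
q=ray("top",np.c_[uu[m],vv[m]],.132); print("rim px fit",circ(q),uu[m].mean(),vv[m].mean())
m=near((241,196),16)&(W[...,2]<.118);cs=m
m2=near((241,196),13)&(S>120); fit("mouth brown",m2,.132)
m2=near((410,243),17)&(V>120)&(H>100)&(H<150);fit("full",m2,.122)
big=lambda c,s:cv2.resize(a[c[1]-s:c[1]+s,c[0]-s:c[0]+s],None,fx=14,fy=14,interpolation=cv2.INTER_CUBIC)
save("jarbig.png",big((241,196),20))
```

```text
band (array([0.5132, 0.2279]), np.float64(62.0), 0.13, 15) px [171.36842105 210.36842105]
   enc [0.5131 0.2276 0.022 ]
band (array([0.513 , 0.2279]), np.float64(61.6), 0.25, 14) px [171.94444444 210.83333333]
   enc [0.5131 0.2278 0.022 ]
band depth (array([0.5123, 0.2269]), np.float64(65.8), 0.17, 15) px [172.70588235 209.35294118]
   enc [0.5122 0.2268 0.022 ]
lid (array([ 0.4979, -0.2094]), np.float64(56.5), 0.32, 12) px [332.625 220.375]
   enc [ 0.4986 -0.2088  0.011 ]
lid depth (array([ 0.4981, -0.2072]), np.float64(52.0), 0.12, 9) px [330.64285714 219.35714286]
   enc [ 0.4975 -0.2075  0.011 ]
knob depth [ 0.4985 -0.2072  0.0238] 51
rim depth fit (array([0.5492, 0.0417]), np.float64(53.7), 1.72, 182)
rim px fit (array([0.5492, 0.0418]), np.float64(53.8), 1.69, 180) 240.1912568306011 195.5737704918033
mouth brown (array([0.5496, 0.0411]), np.float64(44.1), 0.13, 11) px [241.35714286 195.57142857]
   enc [0.5494 0.0416 0.132 ]
full (array([ 0.4423, -0.3898]), np.float64(64.3), 0.16, 14) px [409.72727273 244.        ]
   enc [ 0.4426 -0.3901  0.122 ]
```

View pics/jarbig.png

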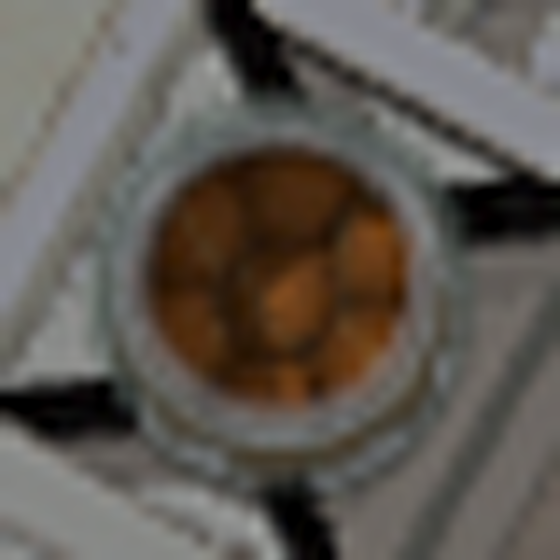

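Top camera measurements:

| Thing | Position (m) | Size check |
|---|---|---|
| lid | (0.498, -0.207) | 52 mm, good |
| band | (0.5125, 0.227) | 65.8 mm, good |
| jar | (0.549, 0.0415) | 54 mm, good |

The plan is to grasp the lid twice, at yaws 90° apart, so that it is centred on the TCP. That also calibrates the camera against the robot.

Emit:
servo_tool:
  steps:
    - {"x":12,"y":-30,"z":0}
    - {"x":35,"y":-88,"z":0}
    - {"x":58,"y":-146,"z":0}
    - {"x":81,"y":-204,"z":0}
    - {"x":104,"y":-262,"z":0}
    - {"x":127,"y":-320,"z":0}
    - {"x":150,"y":-378,"z":0}
    - {"x":173,"y":-436,"z":0}
    - {"x":196,"y":-494,"z":-20}
    - {"x":219,"y":-552,"z":-50}
    - {"x":242,"y":-610,"z":-80}
    - {"x":262,"y":-662,"z":-105}
  grip: 45
  grip_force: 20

```text
schema error: expected keys x, y, z, yaw
```

```bash
python3 -c "
from h import *
o=get_obs();print(o['time'],o['q'].round(1),o['ee_pos'].round(4),o['tcp_rot'].round(2),o['opening'])"
```

```text
0.1 [66.9  5.  10.  95.1  0.  90. ] [0.2155 0.5058 0.2526] [-179.93   -0.    156.92] 0.08533066218269307
```

Emit:
servo_tool:
  steps:
    - {"x":12,"y":-30,"z":0,"yaw":0}
    - {"x":35,"y":-88,"z":0,"yaw":0}
    - {"x":58,"y":-146,"z":0,"yaw":0}
    - {"x":81,"y":-204,"z":0,"yaw":0}
    - {"x":104,"y":-262,"z":0,"yaw":0}
    - {"x":127,"y":-320,"z":0,"yaw":0}
    - {"x":150,"y":-378,"z":0,"yaw":0}
    - {"x":173,"y":-436,"z":0,"yaw":0}
    - {"x":196,"y":-494,"z":-20,"yaw":0}
    - {"x":219,"y":-552,"z":-50,"yaw":0}
    - {"x":242,"y":-610,"z":-80,"yaw":0}
    - {"x":262,"y":-662,"z":-105,"yaw":0}
  grip: 45
  grip_force: 20

```text
time: 1.6
ee_pos: [0.4727, -0.1454, 0.1528]
tcp_rot: [-179.9, -0.0, 156.9]
wrist_force: [1.0, -0.1, -0.0]
opening: 0.045
```

```bash
python3 -c "
from h import *
o=get_obs();print(o['time'],o['q'].round(1),o['ee_pos'].round(4),o['tcp_rot'].round(2),o['opening'],o['wrist_force'])"
```

```text
1.6 [-17.1  -3.4  -9.5  83.9  -0.1   6. ] [ 0.4727 -0.1454  0.1528] [-179.94   -0.    156.9 ] 0.04496664897205932 [ 0.96658579 -0.13209814 -0.01606092]
```

Emit:
servo_tool:
  steps:
    - {"x":16,"y":-40,"z":-10,"yaw":0}
    - {"x":25,"y":-62,"z":-30,"yaw":0}
    - {"x":25,"y":-62,"z":-75,"yaw":0}
    - {"x":25,"y":-62,"z":-105,"yaw":0}
    - {"x":25,"y":-62,"z":-115,"yaw":0}
    - {"x":25,"y":-62,"z":-116,"yaw":0}
    - {"x":25,"y":-62,"z":-116,"yaw":0}

```text
time: 2.48
ee_pos: [0.4985, -0.2076, 0.0382]
tcp_rot: [-179.9, 0.1, 156.9]
wrist_force: [-0.6, 0.6, 0.8]
opening: 0.0448
```

Emit:
servo_tool:
  steps:
    - {"x":0,"y":0,"z":0,"yaw":0}
    - {"x":0,"y":0,"z":0,"yaw":0}
    - {"x":0,"y":0,"z":0,"yaw":0}
    - {"x":0,"y":0,"z":0,"yaw":0}
  grip: 15

```text
time: 2.98
ee_pos: [0.4992, -0.2078, 0.0396]
tcp_rot: [-179.9, 0.2, 156.9]
wrist_force: [-0.6, 0.4, 6.4]
opening: 0.0201
```

Emit:
servo_tool:
  steps:
    - {"x":0,"y":0,"z":0,"yaw":0}
    - {"x":0,"y":0,"z":2,"yaw":0}
    - {"x":0,"y":0,"z":2,"yaw":10}
    - {"x":0,"y":0,"z":2,"yaw":20}
    - {"x":0,"y":0,"z":2,"yaw":30}
    - {"x":0,"y":0,"z":2,"yaw":40}
    - {"x":0,"y":0,"z":2,"yaw":50}
    - {"x":0,"y":0,"z":2,"yaw":60}
    - {"x":0,"y":0,"z":2,"yaw":70}
    - {"x":0,"y":0,"z":2,"yaw":80}
    - {"x":0,"y":0,"z":2,"yaw":90}
    - {"x":0,"y":0,"z":2,"yaw":90}
  grip: 45

```text
time: 4.47
ee_pos: [0.4992, -0.2078, 0.0416]
tcp_rot: [-180.0, 0.2, -113.2]
wrist_force: [-0.2, 0.4, -0.4]
opening: 0.0447
```

Emit:
servo_tool:
  steps:
    - {"x":0,"y":0,"z":0,"yaw":0}
    - {"x":0,"y":0,"z":0,"yaw":0}
    - {"x":0,"y":0,"z":0,"yaw":0}
    - {"x":0,"y":0,"z":0,"yaw":0}
  grip: 15

```text
time: 4.97
ee_pos: [0.4992, -0.2078, 0.0417]
tcp_rot: [-179.9, 0.2, -113.2]
wrist_force: [0.3, 0.8, 2.4]
opening: 0.0195
```

Run:
```python
from h import *
a,d=camera("side"); save("s1.png",cv2.resize(a[225:300,215:315],None,fx=7,fy=7,interpolation=cv2.INTER_CUBIC)); np.savez("pics/s1.npz",a=a,d=d)
print(get_obs()["opening"])
```

```text
0.020306581010290394
```

View pics/s1.png

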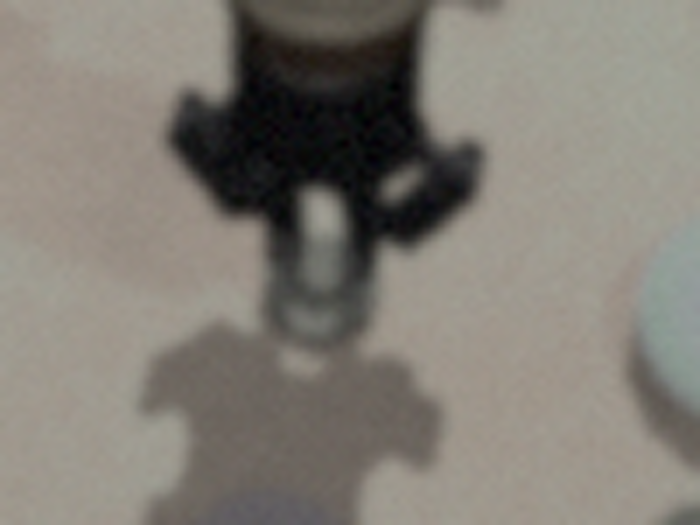

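Emit:
servo_tool:
  steps:
    - {"x":0,"y":0,"z":0,"yaw":0}
    - {"x":0,"y":0,"z":15,"yaw":0}
    - {"x":-30,"y":12,"z":45,"yaw":0}
    - {"x":-80,"y":32,"z":70,"yaw":0}
    - {"x":-130,"y":52,"z":80,"yaw":0}
    - {"x":-150,"y":60,"z":80,"yaw":0}
  grip: 45

```text
time: 5.78
ee_pos: [0.3479, -0.1473, 0.1238]
tcp_rot: [-179.8, 0.2, -113.2]
wrist_force: [0.1, -0.6, -0.5]
opening: 0.0446
```

Run:
```python
from h import *
a,d=camera("top"); save("t1.png",a); np.savez("pics/t1.npz",a=a,d=d)
a2,d2=camera("side"); save("s2.png",a2); np.savez("pics/s2.npz",a=a2,d=d2)
vv,uu=np.indices(d.shape); W=cloud("top",d); near=lambda c,r:np.hypot(uu-c[0],vv-c[1])<r
V=a.max(-1)
def fit(nm,m,z):
    cs,_=cv2.findContours(m.astype(np.uint8),cv2.RETR_EXTERNAL,cv2.CHAIN_APPROX_NONE); c=cv2.convexHull(max(cs,key=len))
    print(nm,circ(ray("top",c[:,0],z)),c[:,0].mean(0)); (u,v),r=cv2.minEnclosingCircle(c); print("   enc",ray("top",[[u,v]],z).round(4)[0])
fit("lid depth",near((332,220),16)&(W[...,2]>.006),.011)
fit("lid col",near((332,220),16)&(V<122),.011)
m=near((332,220),6)&(W[...,2]>.018);print("knob depth",W[m].mean(0).round(4),m.sum())
save("t1c.png",cv2.resize(a[180:260,290:375],None,fx=7,fy=7,interpolation=cv2.INTER_CUBIC))
```

```text
lid depth (array([ 0.5002, -0.2055]), np.float64(52.7), 0.22, 11) [330.4 219.8]
   enc [ 0.5004 -0.2041  0.011 ]
lid col (array([ 0.4987, -0.2063]), np.float64(56.5), 0.15, 12) [332.         219.66666667]
   enc [ 0.4987 -0.2065  0.011 ]
knob depth [ 0.499  -0.2015  0.0469] 56
```

View pics/t1c.png

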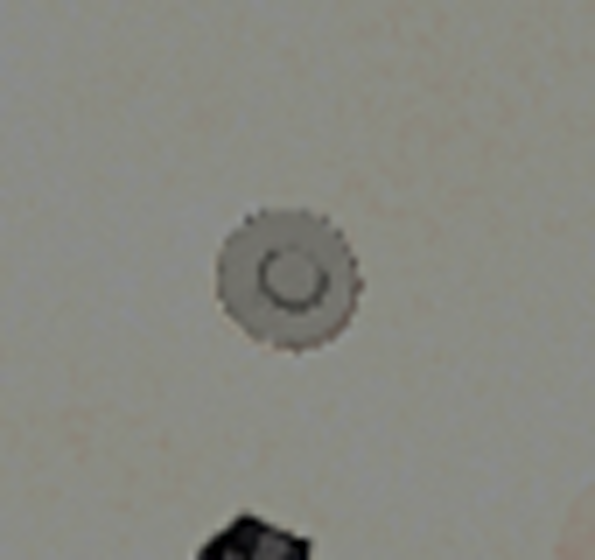

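Run:
```python
from h import *
A=[];D=[]
for i in range(6):
    a,d=camera("top"); A.append(a);D.append(d)
D=np.array(D);np.savez("pics/avg.npz",A=np.array(A),D=D)
a=np.mean(A,0);d=np.nanmedian(np.where(D>0,D,np.nan),0); W=cloud("top",d)
print("diff frames",np.abs(A[0].astype(int)-A[1]).mean(), (D[0]-D[1])[200:240,310:350].std())
vv,uu=np.indices(d.shape); near=lambda c,r:np.hypot(uu-c[0],vv-c[1])<r
V=a.max(-1)
def fit(nm,m,z):
    # subpixel: upsampled mask contour
    cs,_=cv2.findContours(m.astype(np.uint8),cv2.RETR_EXTERNAL,cv2.CHAIN_APPROX_NONE); c=cv2.convexHull(max(cs,key=len))
    print(nm,circ(ray("top",c[:,0],z)))
fit("lid depth",near((332,220),16)&(W[...,2]>.006),.011)
m=near((332,220),16)&(abs(W[...,2]-.011)<.005)|near((332,220),16)&(W[...,2]>.006);print("px centroid all", ray("top",[[uu[m].mean(),vv[m].mean()]],.012).round(4), m.sum()*(1.354/492.8)**2/np.pi)
m=near((331,220),7)&(W[...,2]>.017);print("knob px centroid",ray("top",[[uu[m].mean(),vv[m].mean()]],.023).round(4),uu[m].mean(),vv[m].mean(),m.sum(),np.median(W[m],0).round(4))
m=near((241,196),20)&(W[...,2]>.125);print("rim", circ(ray("top",np.c_[uu[m],vv[m]],.132)),circ(W[m]))
cs,_=cv2.findContours(m.astype(np.uint8),cv2.RETR_CCOMP,cv2.CHAIN_APPROX_NONE)
for c in cs: print("  ctr",len(c),circ(ray("top",c[:,0],.132)) if len(c)>12 else "")
m=near((174,210),24)&(W[...,2]>.012);
cs,_=cv2.findContours(m.astype(np.uint8),cv2.RETR_CCOMP,cv2.CHAIN_APPROX_NONE)
for c in cs: print("  band",len(c),circ(ray("top",c[:,0],.022)) if len(c)>12 else "")
# where is the gripper?
print(get_obs()["time"])
```

```text
diff frames 1.1220058865017362 0.118243806
lid depth (array([ 0.5002, -0.2055]), np.float64(52.5), 0.2, 17)
px centroid all [[ 0.5001 -0.2053  0.012 ]] 0.0007136783248905175
knob px centroid [[ 0.4995 -0.2052  0.023 ]] 331.0 219.32142857142858 56 [ 0.5001 -0.2052  0.0232]
rim (array([0.5492, 0.0418]), np.float64(53.8), 1.7, 179) (array([0.5493, 0.0418]), np.float64(53.8), 1.73, 180)
  ctr 66 (array([0.5492, 0.0416]), np.float64(58.2), 0.41, 54)
  ctr 4 
  ctr 4 
  ctr 54 (array([0.5493, 0.0418]), np.float64(48.5), 0.44, 47)
  band 67 (array([0.5123, 0.2268]), np.float64(64.3), 0.52, 56)
  band 47 (array([0.5119, 0.2274]), np.float64(46.4), 0.42, 38)
6.175
```

Run:
```python
from h import *
Z=np.load("pics/s2.npz");a,d=Z["a"],Z["d"];W=cloud("side",d)
vv,uu=np.indices(d.shape)
def f(nm,X,h,tol,R):
    m=(np.hypot(W[...,0]-X[0],W[...,1]-X[1])<R)&(np.abs(W[...,2]-h)<tol)
    q=ray("side",np.c_[uu[m],vv[m]],h)
    cs,_=cv2.findContours(m.astype(np.uint8),cv2.RETR_EXTERNAL,cv2.CHAIN_APPROX_NONE);c=cv2.convexHull(max(cs,key=len))
    print(nm,m.sum(),"cent",q.mean(0).round(4),"hull",circ(ray("side",c[:,0],h)),"pts",circ(W[m]), uu[m].mean(),vv[m].mean())
f("lid",(.497,-.209),.011,.006,.035)
f("jar",(.546,.040),.132,.006,.032)
f("band",(.509,.225),.021,.006,.038)
save("s2jar.png",cv2.resize(a[150:230,220:310],None,fx=8,fy=8,interpolation=cv2.INTER_CUBIC))
for X in((.5484,.0392,.132),(.4992,-.2078,.011)): print(proj("side",X))
```

```text
lid 170 cent [ 0.4955 -0.2124  0.011 ] hull (array([ 0.4959, -0.2103]), np.float64(52.5), 0.27, 11) pts (array([ 0.496 , -0.2092]), np.float64(44.1), 2.6, 131) 260.08235294117645 266.4294117647059
jar 86 cent [0.5432 0.0331 0.132 ] hull (array([0.5442, 0.0335]), np.float64(58.6), 0.6, 12) pts (array([0.5449, 0.0374]), np.float64(52.5), 1.78, 77) 260.2093023255814 180.9418604651163
band 102 cent [0.5057 0.2187 0.021 ] hull (array([0.5063, 0.2203]), np.float64(67.7), 1.31, 14) pts (array([0.5068, 0.2226]), np.float64(57.9), 2.18, 86) 240.95098039215685 170.13725490196077
[[261.37567201 179.43953799]]
[[260.98027293 264.9336353 ]]
```

View pics/s2jar.png

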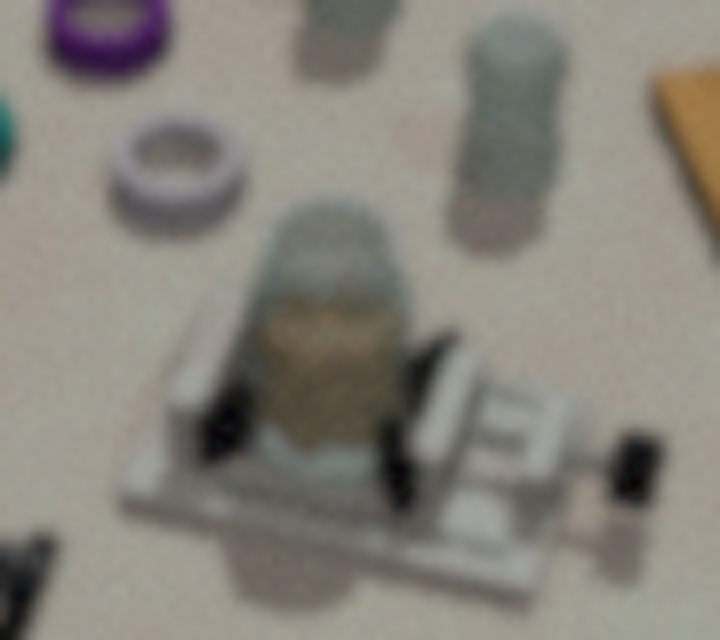

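Emit:
servo_tool:
  steps:
    - {"x":40,"y":-16,"z":0,"yaw":0}
    - {"x":95,"y":-38,"z":-5,"yaw":0}
    - {"x":140,"y":-56,"z":-20,"yaw":0}
    - {"x":151,"y":-60.5,"z":-50,"yaw":0}
    - {"x":151,"y":-60.5,"z":-75,"yaw":0}
    - {"x":151,"y":-60.5,"z":-84,"yaw":0}
    - {"x":151,"y":-60.5,"z":-84,"yaw":0}

```text
time: 7.05
ee_pos: [0.5006, -0.2085, 0.0372]
tcp_rot: [179.9, 0.2, -113.2]
wrist_force: [-0.4, -0.3, 0.7]
opening: 0.0452
```

Emit:
servo_tool:
  steps:
    - {"x":0,"y":0,"z":0,"yaw":0}
    - {"x":0,"y":0,"z":0,"yaw":0}
    - {"x":0,"y":0,"z":0,"yaw":0}
    - {"x":0,"y":0,"z":0,"yaw":0}
    - {"x":0,"y":0,"z":3,"yaw":0}
    - {"x":0,"y":0,"z":15,"yaw":0}
    - {"x":0,"y":0,"z":40,"yaw":0}
    - {"x":0,"y":0,"z":40,"yaw":0}
  grip: 10
  grip_force: 30

```text
time: 8.05
ee_pos: [0.5018, -0.209, 0.0795]
tcp_rot: [-179.8, 0.2, -113.2]
wrist_force: [0.7, 0.2, -0.8]
opening: 0.0198
```

Run:
```python
from h import *
a,d=camera("side"); save("s3.png",cv2.resize(a[200:290,205:315],None,fx=7,fy=6,interpolation=cv2.INTER_CUBIC)); np.savez("pics/s3.npz",a=a,d=d)
o=get_obs();print(o["opening"],o["wrist_force"],o['time'])
```

```text
0.019510142734312796 [-0.04890866 -0.20620324 -1.26585631] 8.1
```

View pics/s3.png

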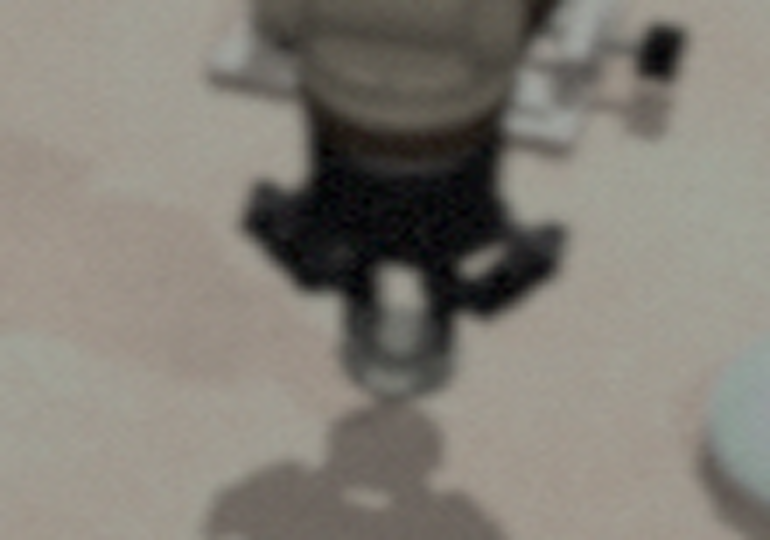

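Emit:
servo_tool:
  steps:
    - {"x":0,"y":0,"z":40,"yaw":0}
    - {"x":6,"y":30,"z":90,"yaw":0}
    - {"x":16,"y":85,"z":125,"yaw":0}
    - {"x":27,"y":140,"z":125,"yaw":0}
    - {"x":37,"y":195,"z":120,"yaw":0}
    - {"x":44,"y":235,"z":115,"yaw":0}
    - {"x":46,"y":248,"z":110,"yaw":0}
    - {"x":46,"y":248,"z":110,"yaw":0}
    - {"x":46,"y":248,"z":110,"yaw":0}

```text
time: 9.22
ee_pos: [0.5471, 0.0382, 0.188]
tcp_rot: [-179.9, 0.2, -113.2]
wrist_force: [0.2, -0.2, -0.8]
opening: 0.0196
```

Run:
```python
from h import *
a,d=camera("side"); save("s4.png",cv2.resize(a[120:220,205:315],None,fx=7,fy=6,interpolation=cv2.INTER_CUBIC)); np.savez("pics/s4.npz",a=a,d=d)
o=get_obs();print(o["opening"],o["wrist_force"],o["ee_pos"],o["tcp_rot"],o['time'])
```

```text
0.01952515193616077 [-0.13722631 -0.15710253 -0.50967266] [0.54715644 0.03804005 0.18819222] [-179.93441599    0.22869413 -113.26040431] 9.275
```

View pics/s4.png

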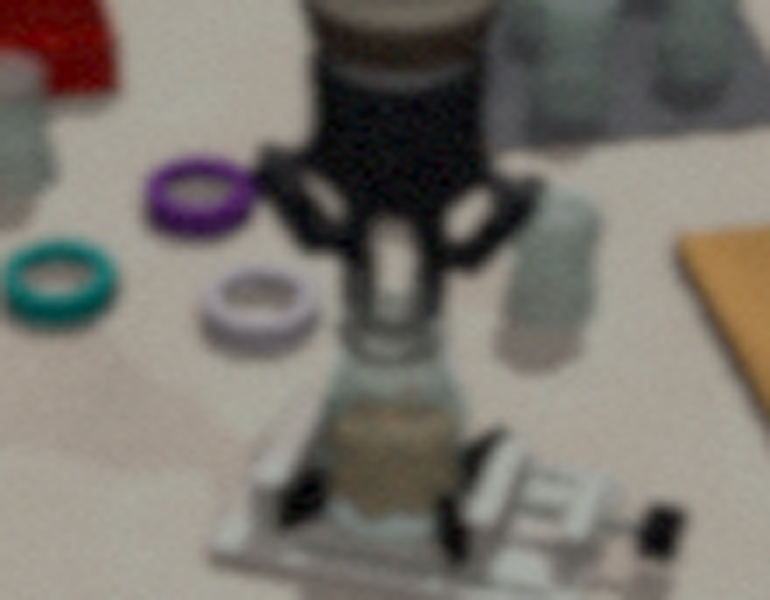

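Emit:
servo_tool:
  steps:
    - {"x":1,"y":1.3,"z":-2,"yaw":0}
    - {"x":1,"y":1.3,"z":-8,"yaw":0}
    - {"x":1,"y":1.3,"z":-13,"yaw":0}
    - {"x":1,"y":1.3,"z":-16,"yaw":0}
    - {"x":1,"y":1.3,"z":-17,"yaw":0}
    - {"x":1,"y":1.3,"z":-17,"yaw":0}

```text
time: 10.02
ee_pos: [0.5481, 0.0394, 0.1712]
tcp_rot: [-179.9, 0.2, -113.3]
wrist_force: [0.8, -0.3, -1.7]
opening: 0.0196
```

Emit:
servo_tool:
  steps:
    - {"x":0,"y":0,"z":-1,"yaw":0}
    - {"x":0,"y":0,"z":-2,"yaw":0}
    - {"x":0,"y":0,"z":-2,"yaw":0}

```text
time: 10.4
ee_pos: [0.5481, 0.0394, 0.1692]
tcp_rot: [-179.9, 0.2, -113.3]
wrist_force: [-0.0, -0.8, -0.9]
opening: 0.0198
```

Emit:
servo_tool:
  steps:
    - {"x":0,"y":0,"z":-0.7,"yaw":0}
    - {"x":0,"y":0,"z":-1.4,"yaw":0}
    - {"x":0,"y":0,"z":-1.6,"yaw":0}

```text
time: 10.78
ee_pos: [0.5481, 0.0394, 0.1675]
tcp_rot: [-179.9, 0.2, -113.3]
wrist_force: [0.3, -0.2, -1.0]
opening: 0.0196
```

Emit:
servo_tool:
  steps:
    - {"x":0,"y":0,"z":-0.5,"yaw":0}
    - {"x":0,"y":0,"z":-1,"yaw":0}

```text
time: 11.02
ee_pos: [0.5481, 0.0394, 0.1665]
tcp_rot: [-179.9, 0.2, -113.3]
wrist_force: [0.1, -0.4, 1.1]
opening: 0.0195
```

Emit:
servo_tool:
  steps:
    - {"x":0,"y":0,"z":-0.4,"yaw":0}
    - {"x":0,"y":0,"z":-0.4,"yaw":0}

```text
time: 11.28
ee_pos: [0.5481, 0.0394, 0.1664]
tcp_rot: [-179.9, 0.2, -113.3]
wrist_force: [-2.2, -0.2, 2.5]
opening: 0.0196
```

Emit:
servo_tool:
  steps:
    - {"x":0,"y":0,"z":0,"yaw":0}
    - {"x":0,"y":0,"z":0,"yaw":0}
    - {"x":0,"y":0,"z":10,"yaw":0}
    - {"x":-10,"y":10,"z":45,"yaw":0}
    - {"x":-30,"y":60,"z":70,"yaw":0}
    - {"x":-36,"y":120,"z":70,"yaw":0}
    - {"x":-36,"y":175,"z":50,"yaw":0}
    - {"x":-36,"y":187,"z":10,"yaw":0}
    - {"x":-36,"y":187,"z":-20,"yaw":0}
  grip: 45

```text
time: 12.4
ee_pos: [0.5117, 0.2278, 0.1454]
tcp_rot: [-179.9, 0.2, -113.1]
wrist_force: [0.7, -0.7, 0.1]
opening: 0.0449
```

Run:
```python
from h import *
A=[];D=[]
for i in range(3):
    a,d=camera("top"); A.append(a);D.append(d)
s,sd=camera("side")
o=get_obs();print(o["opening"],o["ee_pos"],o["q"].round(1),o['time'])
a=np.mean(A,0);d=np.median(D,0);W=cloud("top",d);np.savez("pics/t5.npz",a=a,d=d,s=s,sd=sd)
vv,uu=np.indices(d.shape); near=lambda c,r:np.hypot(uu-c[0],vv-c[1])<r
m=near((241,196),17)&(W[...,2]>.134); w=W[m]; print(m.sum(),circ(w))
fl=near((241,196),14)&(abs(W[...,2]-.139)<.005); ww=W[fl]; c=np.linalg.lstsq(np.c_[ww[:,:2]-ww[:,:2].mean(0),np.ones(len(ww))],ww[:,2],rcond=None)[0]; print("plane",c.round(4),len(ww))
k=near((241,196),8)&(W[...,2]>.144); print("knob",np.median(W[k],0).round(4),k.sum(),ray("top",[[uu[k].mean(),vv[k].mean()]],.151))
r=near((241,196),24)&(W[...,2]>.125); cs,_=cv2.findContours(r.astype(np.uint8),cv2.RETR_EXTERNAL,cv2.CHAIN_APPROX_NONE);print("outer",circ(ray("top",max(cs,key=len)[:,0],.135)))
h=np.histogram(W[near((241,196),14)][:,2],bins=np.arange(.12,.16,.003));print(h)
C=lambda im,u,v,s:cv2.resize(im[v-s:v+s,u-s:u+s].astype(np.uint8),(390,390),interpolation=cv2.INTER_CUBIC)
save("t5.png",np.hstack([C(a,241,196,26),C(s,262,180,30)]))
```

```text
0.04518233383918795 [0.51222463 0.22635433 0.14743435] [ 23.8   5.3  -1.3  83.2   0.1 -42.9] 12.6
354 (array([0.5484, 0.0416]), np.float64(41.2), 3.48, 279)
plane [-0.0047  0.0093  0.1395] 288
knob [0.5491 0.042  0.1513] 64 [[0.5487328  0.04164463 0.151     ]]
outer (array([0.5489, 0.0416]), np.float64(58.0), 0.47, 57)
(array([  0,   8,  38,  39,  14,  43, 196,  47,   2,  11,  46,   7,   0]), array([0.12 , 0.123, 0.126, 0.129, 0.132, 0.135, 0.138, 0.141, 0.144,
       0.147, 0.15 , 0.153, 0.156, 0.159]))
```

View pics/t5.png

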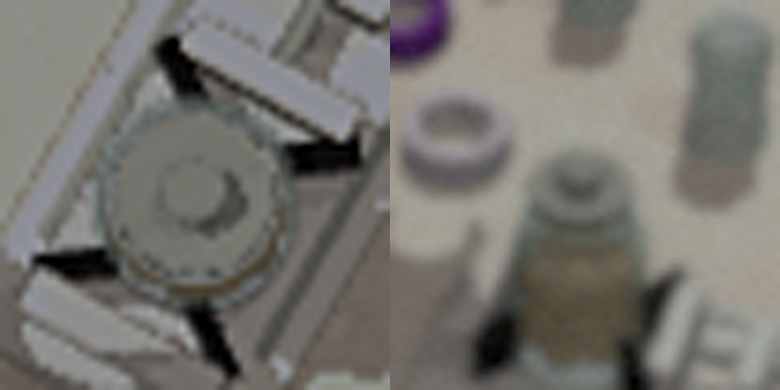

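The lid is seated. Its flange top is at 139.5 mm (139 expected), its knob top is at 151 mm (151 expected), and its tilt is about 0.01 rad. Next I pick up the silver band with the same two-way centring.

Emit:
servo_tool:
  steps:
    - {"x":-1,"y":-2,"z":-10,"yaw":6}
    - {"x":-1,"y":-2,"z":-40,"yaw":12}
    - {"x":-1,"y":-2,"z":-80,"yaw":12}
    - {"x":-1,"y":-2,"z":-110,"yaw":12}
    - {"x":-1,"y":-2,"z":-120,"yaw":12}
    - {"x":-1,"y":-2,"z":-121,"yaw":12}
    - {"x":-1,"y":-2,"z":-121,"yaw":12}
  grip: 82
  grip_force: 20

```text
time: 13.48
ee_pos: [0.5122, 0.2247, 0.0283]
tcp_rot: [-179.8, 0.3, -101.3]
wrist_force: [0.3, -0.3, -0.1]
opening: 0.0817
```

Emit:
servo_tool:
  steps:
    - {"x":0,"y":0,"z":0,"yaw":0}
    - {"x":0,"y":0,"z":0,"yaw":0}
    - {"x":0,"y":0,"z":0,"yaw":0}
    - {"x":0,"y":0,"z":0,"yaw":0}
  grip: 58

```text
time: 13.98
ee_pos: [0.513, 0.225, 0.0299]
tcp_rot: [-179.7, 0.4, -101.3]
wrist_force: [-2.0, -1.5, 7.9]
opening: 0.0654
```

Emit:
servo_tool:
  steps:
    - {"x":0,"y":0,"z":0,"yaw":0}
    - {"x":0,"y":0,"z":0,"yaw":0}
    - {"x":0,"y":0,"z":0,"yaw":10}
    - {"x":0,"y":0,"z":0,"yaw":20}
    - {"x":0,"y":0,"z":0,"yaw":30}
    - {"x":0,"y":0,"z":0,"yaw":40}
    - {"x":0,"y":0,"z":0,"yaw":50}
    - {"x":0,"y":0,"z":-1,"yaw":60}
    - {"x":0,"y":0,"z":-2,"yaw":70}
    - {"x":0,"y":0,"z":-3,"yaw":80}
    - {"x":0,"y":0,"z":-4,"yaw":90}
    - {"x":0,"y":0,"z":-4,"yaw":90}
  grip: 82

```text
time: 15.48
ee_pos: [0.5129, 0.225, 0.0257]
tcp_rot: [-179.7, 0.4, -11.3]
wrist_force: [-0.7, -0.5, 0.4]
opening: 0.0819
```

Emit:
servo_tool:
  steps:
    - {"x":0,"y":0,"z":0,"yaw":0}
    - {"x":0,"y":0,"z":0,"yaw":0}
    - {"x":0,"y":0,"z":0,"yaw":0}
    - {"x":0,"y":0,"z":0,"yaw":0}
  grip: 58

```text
time: 15.98
ee_pos: [0.5129, 0.225, 0.0259]
tcp_rot: [-179.7, 0.4, -11.4]
wrist_force: [-0.9, -0.9, 3.1]
opening: 0.0658
```

Run:
```python
from h import *
o=get_obs();print(o["opening"],o["ee_pos"],o["q"].round(1),o["tcp_rot"],o["wrist_force"],o["torque"],o['time'])
```

```text
0.06584236168475013 [0.5129483  0.22500286 0.02585494] [  23.5    8.4  -11.5   70.3    0.5 -145.2] [-179.69091236    0.41338435  -11.36610263] [-0.92125665 -0.86158926  3.11049646] [-0.13120228  0.14651209 -0.01077545] 15.975
```

Emit:
servo_tool:
  steps:
    - {"x":0,"y":0,"z":4,"yaw":0}
    - {"x":0,"y":0,"z":30,"yaw":0}
    - {"x":0,"y":0,"z":80,"yaw":0}
    - {"x":4,"y":-20,"z":130,"yaw":0}
    - {"x":10,"y":-55,"z":169,"yaw":0}
    - {"x":20,"y":-105,"z":172,"yaw":0}
    - {"x":29,"y":-155,"z":170,"yaw":0}
    - {"x":34,"y":-180,"z":169,"yaw":0}
    - {"x":35,"y":-185.5,"z":169,"yaw":0}
    - {"x":35,"y":-185.5,"z":169,"yaw":0}
    - {"x":35,"y":-185.5,"z":169,"yaw":0}
  grip_force: 25

```text
time: 17.35
ee_pos: [0.5479, 0.0405, 0.1949]
tcp_rot: [-179.7, 0.4, -11.3]
wrist_force: [0.7, 0.5, -0.9]
opening: 0.0656
```

Run:
```python
from h import *
s,sd=camera("side")
o=get_obs();print(o["opening"],o["ee_pos"],o["q"].round(1),o["tcp_rot"],o["wrist_force"],o["torque"],o['time'])
save("s6.png",cv2.resize(s[110:230,195:325],None,fx=6,fy=5,interpolation=cv2.INTER_CUBIC))
```

```text
0.0652821075445942 [0.54783511 0.04049337 0.19488138] [   4.     4.4    3.    88.9    0.4 -164.7] [-179.68137619    0.41820111  -11.2936934 ] [-0.47676776 -0.15514754 -0.24308699] [-0.03531774  0.00576115  0.02652211] 17.4
```

View pics/s6.png

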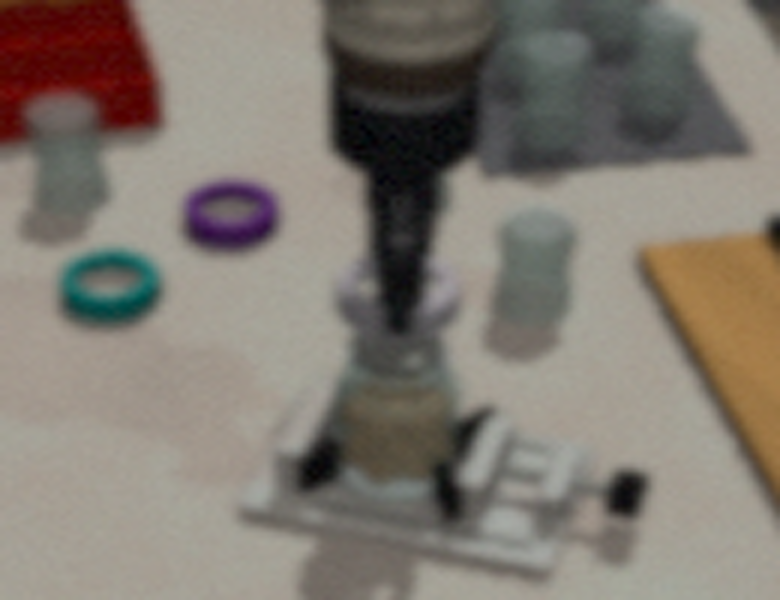

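Emit:
servo_tool:
  steps:
    - {"x":0.2,"y":-1.1,"z":-5,"yaw":0}
    - {"x":0.2,"y":-1.1,"z":-13,"yaw":0}
    - {"x":0.2,"y":-1.1,"z":-22,"yaw":0}
    - {"x":0.2,"y":-1.1,"z":-30,"yaw":0}
    - {"x":0.2,"y":-1.1,"z":-35,"yaw":0}
    - {"x":0.2,"y":-1.1,"z":-38,"yaw":0}
    - {"x":0.2,"y":-1.1,"z":-38,"yaw":0}

```text
time: 18.27
ee_pos: [0.548, 0.0394, 0.1568]
tcp_rot: [-179.7, 0.4, -11.3]
wrist_force: [-0.2, -0.1, -0.5]
opening: 0.0657
```

```bash
cat > st.py <<'E'
from h import *
o=get_obs();print("open %.4f"%o["opening"],"pos",o["ee_pos"].round(4),"q6 %.1f"%o["q"][5],"rot",o["tcp_rot"].round(1),"F",o["wrist_force"].round(1),"T",o["torque"].round(3),"t",o['time'])
E
python3 st.py
```

```text
open 0.0657 pos [0.548  0.0394 0.1568] q6 -164.8 rot [-179.7    0.4  -11.3] F [-0.2 -0.1 -0.5] T [-0.036 -0.059  0.006] t 18.275
```

Emit:
servo_tool:
  steps:
    - {"x":0,"y":0,"z":-1.5,"yaw":0}
    - {"x":0,"y":0,"z":-3,"yaw":0}
    - {"x":0,"y":0,"z":-3.5,"yaw":0}

```text
time: 18.65
ee_pos: [0.548, 0.0394, 0.1533]
tcp_rot: [-179.7, 0.4, -11.3]
wrist_force: [0.0, 0.5, -1.0]
opening: 0.0654
```

```bash
python3 st.py
```

```text
open 0.0654 pos [0.548  0.0394 0.1533] q6 -164.8 rot [-179.7    0.4  -11.3] F [ 0.   0.5 -1. ] T [-0.037  0.018  0.035] t 18.65
```

Emit:
servo_tool:
  steps:
    - {"x":0,"y":0,"z":-1,"yaw":0}
    - {"x":0,"y":0,"z":-2,"yaw":0}

```text
time: 18.9
ee_pos: [0.548, 0.0393, 0.1512]
tcp_rot: [-179.7, 0.4, -11.3]
wrist_force: [0.6, -0.1, -0.2]
opening: 0.0652
```

```bash
python3 st.py
```

```text
open 0.0652 pos [0.548  0.0393 0.1512] q6 -164.8 rot [-179.7    0.4  -11.3] F [ 0.6 -0.1 -0.2] T [-0.035  0.045  0.015] t 18.9
```

Emit:
servo_tool:
  steps:
    - {"x":0,"y":0,"z":-1,"yaw":0}
    - {"x":0,"y":0,"z":-2,"yaw":0}

```text
time: 19.15
ee_pos: [0.548, 0.0394, 0.1491]
tcp_rot: [-179.7, 0.4, -11.3]
wrist_force: [0.2, -0.7, -0.2]
opening: 0.0656
```

```bash
python3 st.py
```

```text
open 0.0656 pos [0.548  0.0394 0.1491] q6 -164.8 rot [-179.7    0.4  -11.3] F [ 0.2 -0.7 -0.2] T [ 0.033 -0.021  0.012] t 19.15
```

Emit:
servo_tool:
  steps:
    - {"x":0,"y":0,"z":-0.8,"yaw":0}
    - {"x":0,"y":0,"z":-1.5,"yaw":0}

```text
time: 19.4
ee_pos: [0.548, 0.0394, 0.1477]
tcp_rot: [-179.7, 0.4, -11.3]
wrist_force: [-1.7, -0.1, 4.0]
opening: 0.0655
```

```bash
python3 st.py
```

```text
open 0.0655 pos [0.548  0.0394 0.1477] q6 -164.8 rot [-179.7    0.4  -11.3] F [-1.7 -0.1  4. ] T [ 0.026  0.313 -0.059] t 19.4
```

Emit:
servo_tool:
  steps:
    - {"x":0,"y":0,"z":-0.2,"yaw":-6}
    - {"x":0,"y":0,"z":-0.5,"yaw":-12}
    - {"x":0,"y":0,"z":-0.8,"yaw":-18}
    - {"x":0,"y":0,"z":-1.1,"yaw":-24}

```text
time: 19.9
ee_pos: [0.5481, 0.0394, 0.1466]
tcp_rot: [-179.7, 0.4, -35.5]
wrist_force: [-0.2, -0.6, -0.9]
opening: 0.0654
```

```bash
python3 st.py
```

```text
open 0.0654 pos [0.5481 0.0394 0.1466] q6 -140.6 rot [-179.7    0.4  -35.5] F [-0.2 -0.6 -0.9] T [-0.008 -0.021 -0.021] t 19.9
```

Emit:
servo_tool:
  steps:
    - {"x":0,"y":0,"z":-0.3,"yaw":-6}
    - {"x":0,"y":0,"z":-0.6,"yaw":-12}
    - {"x":0,"y":0,"z":-0.9,"yaw":-18}
    - {"x":0,"y":0,"z":-1.2,"yaw":-24}

```text
time: 20.4
ee_pos: [0.5481, 0.0393, 0.1454]
tcp_rot: [-179.7, 0.4, -59.7]
wrist_force: [0.3, 0.1, -0.4]
opening: 0.0655
```

```bash
python3 st.py
```

```text
open 0.0655 pos [0.5481 0.0393 0.1454] q6 -116.4 rot [-179.7    0.4  -59.7] F [ 0.3  0.1 -0.4] T [-0.041 -0.024 -0.004] t 20.4
```

Emit:
servo_tool:
  steps:
    - {"x":0,"y":0,"z":-0.3,"yaw":-6}
    - {"x":0,"y":0,"z":-0.5,"yaw":-10}

```text
time: 20.65
ee_pos: [0.5481, 0.0393, 0.1449]
tcp_rot: [-179.7, 0.4, -69.9]
wrist_force: [0.3, -0.7, -0.9]
opening: 0.0652
```

```bash
python3 st.py
```

```text
open 0.0652 pos [0.5481 0.0393 0.1449] q6 -106.3 rot [-179.7    0.4  -69.9] F [ 0.3 -0.7 -0.9] T [-0.007 -0.011  0.016] t 20.65
```

Emit:
servo_tool:
  steps:
    - {"x":0,"y":0,"z":-0.2,"yaw":-5}
    - {"x":0,"y":0,"z":-0.5,"yaw":-10}

```text
time: 20.9
ee_pos: [0.5482, 0.0393, 0.1448]
tcp_rot: [-179.6, 0.4, -80.0]
wrist_force: [-0.9, 0.3, 2.4]
opening: 0.0655
```

```bash
python3 st.py
```

```text
open 0.0655 pos [0.5482 0.0393 0.1448] q6 -96.1 rot [-179.6    0.4  -80. ] F [-0.9  0.3  2.4] T [0.028 0.08  0.056] t 20.9
```

Emit:
servo_tool:
  steps:
    - {"x":0,"y":0,"z":0,"yaw":-4}
    - {"x":0,"y":0,"z":0,"yaw":-8}

```text
time: 21.15
ee_pos: [0.5483, 0.0392, 0.1449]
tcp_rot: [-179.6, 0.4, -88.2]
wrist_force: [-0.2, 0.0, 0.3]
opening: 0.0655
```

```bash
python3 st.py
```

```text
open 0.0655 pos [0.5483 0.0392 0.1449] q6 -87.9 rot [-179.6    0.4  -88.2] F [-0.2  0.   0.3] T [-0.148  0.027  0.007] t 21.15
```

Emit:
servo_tool:
  steps:
    - {"x":0,"y":0,"z":0,"yaw":-5}
    - {"x":0,"y":0,"z":0,"yaw":-10}
    - {"x":0,"y":0,"z":0,"yaw":-15}

```text
time: 21.52
ee_pos: [0.5481, 0.0397, 0.1445]
tcp_rot: [-179.7, 0.4, -103.3]
wrist_force: [0.5, 3.0, -2.2]
opening: 0.0655
```

```bash
python3 st.py
```

```text
open 0.0655 pos [0.5481 0.0397 0.1445] q6 -72.7 rot [-179.7    0.4 -103.3] F [ 0.5  3.  -2.2] T [ 0.468 -0.007  0.331] t 21.525
```

Emit:
servo_tool:
  steps:
    - {"x":0,"y":0,"z":-0.2,"yaw":-3}
    - {"x":0,"y":0,"z":-0.4,"yaw":-6}

```text
time: 21.78
ee_pos: [0.5482, 0.0399, 0.1442]
tcp_rot: [-179.7, 0.5, -109.3]
wrist_force: [0.7, 1.7, -0.7]
opening: 0.0652
```

```bash
python3 st.py
```

```text
open 0.0652 pos [0.5482 0.0399 0.1442] q6 -66.6 rot [-179.7    0.5 -109.3] F [ 0.7  1.7 -0.7] T [0.316 0.055 0.41 ] t 21.775
```

Emit:
servo_tool:
  steps:
    - {"x":0,"y":0,"z":-0.2,"yaw":-3}
    - {"x":0,"y":0,"z":-0.3,"yaw":-5}

```text
time: 22.02
ee_pos: [0.5483, 0.0401, 0.144]
tcp_rot: [-179.7, 0.5, -114.4]
wrist_force: [0.6, 0.1, 0.1]
opening: 0.0655
```

```bash
python3 st.py
```

```text
open 0.0655 pos [0.5483 0.0401 0.144 ] q6 -61.6 rot [-179.7    0.5 -114.4] F [0.6 0.1 0.1] T [ 0.221 -0.038  0.593] t 22.025
```

Emit:
servo_tool:
  steps:
    - {"x":0,"y":0,"z":0,"yaw":0}

```text
time: 22.15
ee_pos: [0.5483, 0.0401, 0.1441]
tcp_rot: [-179.7, 0.5, -114.4]
wrist_force: [-0.8, -0.5, -0.9]
opening: 0.0656
```

```bash
python3 st.py
```

```text
open 0.0656 pos [0.5483 0.0401 0.1441] q6 -61.6 rot [-179.7    0.5 -114.4] F [-0.8 -0.5 -0.9] T [0.005 0.063 0.249] t 22.15
```

The turning moment peaked at 0.59 N·m and fell to 0.25 N·m once stopped, which is hand-snug. I release now.

Emit:
servo_tool:
  steps:
    - {"x":0,"y":0,"z":0,"yaw":0}
    - {"x":0,"y":0,"z":0,"yaw":0}
    - {"x":0,"y":0,"z":0,"yaw":0}
    - {"x":0,"y":0,"z":20,"yaw":0}
    - {"x":0,"y":0,"z":60,"yaw":0}
    - {"x":-40,"y":0,"z":90,"yaw":0}
    - {"x":-90,"y":0,"z":100,"yaw":0}
    - {"x":-140,"y":0,"z":100,"yaw":0}
    - {"x":-180,"y":0,"z":100,"yaw":0}
    - {"x":-180,"y":0,"z":100,"yaw":0}
  grip: 82

```text
time: 23.4
ee_pos: [0.3667, 0.0401, 0.245]
tcp_rot: [-179.5, 0.6, -114.3]
wrist_force: [1.4, 0.2, -0.7]
opening: 0.0819
```

Run:
```python
from h import *
D=[]
for i in range(3):
    a,d=camera("top"); D.append(d)
s,sd=camera("side"); d=np.median(D,0); W=cloud("top",d)
o=get_obs();print(o["opening"],o["ee_pos"],o["wrist_force"],o['time'])
vv,uu=np.indices(d.shape); near=lambda c,r:np.hypot(uu-c[0],vv-c[1])<r
L=near((241,196),18)&(W[...,2]>.132)&(W[...,2]<.148)
def fitpl(m): 
    w=W[m]; r=np.hypot(w[:,0]-.549,w[:,1]-.0416); return w,r
w,r=fitpl(L); k=(r>.025)&(r<.032); x=w[k]; c=np.linalg.lstsq(np.c_[x[:,:2]-[.549,.0416],np.ones(len(x))],x[:,2],rcond=None)[0]
print("lip plane",c.round(4),k.sum(),"median z",np.median(x[:,2]))
k2=(r>.013)&(r<.019);print("flange z",np.median(w[k2][:,2]))
K=near((241,196),8)&(W[...,2]>.146);print("knob",np.median(W[K],0).round(4),ray("top",[[uu[K].mean(),vv[K].mean()]],.151).round(4))
B=near((241,196),24)&(W[...,2]>.125);cs,_=cv2.findContours(B.astype(np.uint8),cv2.RETR_EXTERNAL,cv2.CHAIN_APPROX_NONE);print("band outer",circ(ray("top",cv2.convexHull(max(cs,key=len))[:,0],.141)))
C=lambda im,u,v,s:cv2.resize(im[v-s:v+s,u-s:u+s].astype(np.uint8),(390,390),interpolation=cv2.INTER_CUBIC)
save("t7.png",np.hstack([C(a,241,196,26),C(s,262,180,34)])); save("t7full.png",a)
```

```text
0.08199662248989772 [0.36895983 0.04013544 0.24396168] [ 0.01527708 -0.55737303 -0.48740098] 23.6
lip plane [ 0.0013 -0.0018  0.1407] 200 median z 0.14070028145132482
flange z 0.1384606484728969
knob [0.5491 0.0419 0.1508] [[0.5487 0.0415 0.151 ]]
band outer (array([0.5481, 0.0417]), np.float64(65.8), 0.22, 20)
```

View pics/t7.png

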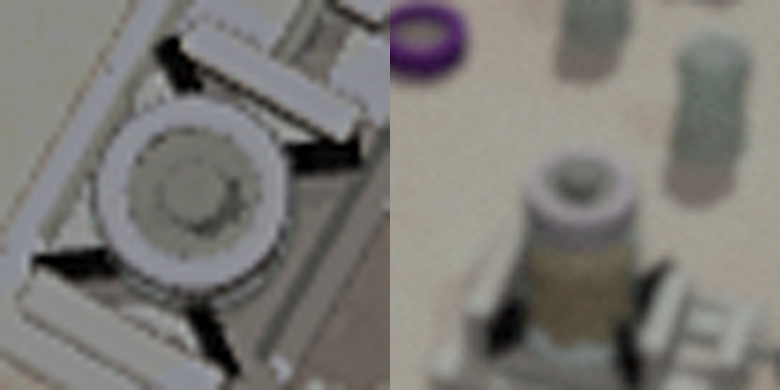

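View pics/t7full.png

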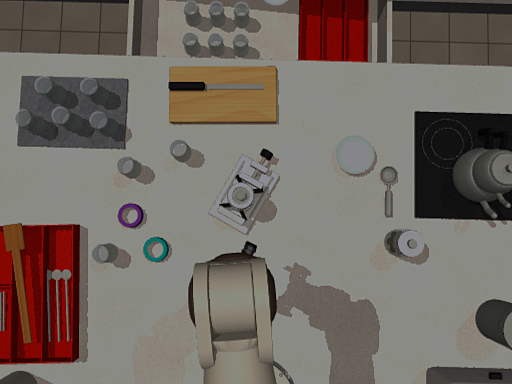

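The band is level, with a lip slope below 0.003 and its middle about 2.3 to 2.9 mm below the rim. The lid has gone down about 1 mm, the gripper is clear and the bystanders have not moved.

```bash
python3 -c "
from h import *
print(job_done())"
```

```text
the job is handed in; nothing more can be done
None
```

The jar is closed and I handed the job in at about 23.6 s. `job_done()` gave no verdict.

**What I did**
- I centred the steel lid by grasping it twice at yaws 90° apart. This also showed the top camera reading about 1 mm off in x and 2.5 mm in y.
- I set the lid in the jar's mouth with about 3.5 N of contact and let go of it.
- I centred the silver band the same way and lowered it over the lid. I then turned it about 103° clockwise in a single grasp, following it down as it went.
- I stopped when the turning moment reached 0.59 N·m. It fell to 0.25 N·m once stopped.

**Last checks (top camera)**
- **Band:** the lip is level to within 0.003 rad, and its outline measures 65.8 mm across. Its middle is 2.3 mm below the rim by depth; the tool pose gave 2.8 mm.
- **Lid:** the flange went down about 1 mm by depth, though the knob top shows only 0.5 mm. The band and knob centres agree to within about 1 mm.
- **Rest:** the gripper is clear, and the bystanders look unmoved in the picture.

**What I could not measure:** I inferred the force of the band on the lid from the turning moment and the sink of the seal. It should be roughly 15 N, against the 5 N needed.

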